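# Put the bench kit back on its outlines

### The arm

A 6-joint arm with a two-finger parallel gripper is mounted at the origin on the work surface. World frame = base frame: x ahead of the robot, y to its left, z up, the work surface at z = 0. Lengths are in mm, angles in rad, forces in N, time in s.
With the tool pointing down it reaches from about 275 to 750 mm from the base axis. Payload 10.2 kg.
Tool frame: the origin (TCP) lies at the very end of the fingers, on their centre line; the grasp point (between the pads) lies 19 mm behind it; z points along the fingers, y is the line along which they close (so a half turn about z gives the same grasp; the last joint's range is limited). The gripper opens to 85 mm and grips with 20 to 120 N. Pads are 22 mm wide; open, the fingers measure 114 mm over their backs; the gripper's body (76 mm by 85 mm) begins 54 mm behind the grasp point. The pads swing forward as they close: fully open they stand 13 mm farther back than shut.
Start: joints at [-1.388, 0.313, 1.498, -0, 1.331, -0.223], TCP at [207.234, -482.375, 231.294] pointing down, gripper open.
Joint ranges: [-2.94, 2.94], [-0.97, 2.17], [0.19, 2.56], [-1.23, 4.37], [0.02, 3.11], [-2.88, 2.88]. Speed limits (rad/s): [2.39, 2.39, 3.01, 3.14, 3.14, 3.14].

### API

Orientations are given as a unit quaternion [w, x, y, z].
In Python, from station import status, imaging, ticket gives the robot as it stands.
- The arm moves only by the tool play_rows, never from a script. Its argument "steps" is text: rows parted by semicolons, each of 7 numbers parted by spaces: the turn, a rotation vector about the world's x, y, z in rad, then the shift along the world's x, y, z in mm, then the gripper's target within -1 to 1 (fully open at 1, half-way at 0, shut at -1). In form: rx ry rz dx dy dz hand; .... A call has exactly 8 rows; each row shifts and turns the commanded pose from where the row before left it; what a row does not reach is not made up. A row lasts 1/12 s, in which the tool goes at most 41.7 mm and 7.16 degrees, less where a joint would pass 70% of its speed; a pose out of reach is approached as far as the arm can. A call with a gripper value outside its range is refused whole. The fingers move at their own pace and stop on an object; "newtons" is the grip in N (left out, the last holds). Time passes only in rows, so rows that do not move let the fingers close, or fill a call up. It gives the time, the measured TCP pose, the force, the opening and the grip force at its end, in the units of the state.
- status.get_state(): the state, without advancing time (a new reading comes with each control period).
- imaging.get_image(name): name is "side" or "top"; returns a dict with "frame" (480x640x3 uint8, red, green, blue), "fx", "fy", "cx", "cy" (pixels), "camera_from_world" (4x4, takes a point from world to camera coordinates). Camera axes: x right, y down, z forward; pixel columns grow to the right and rows downward; lengths in mm; the calibration is good to about 2 mm. A picture is of the moment at which its call begins. There is no depth.
- ticket.job_done(): hands the job in; it is judged then, once.
The state is a dict: "t": time; "joints": joint angles; "joint_velocities": joint speeds; "joint_efforts": joint torques, N m; "tcp_pos": TCP position; "orientation": TCP orientation; "contact_force": force on the tool from outside, world axes, zero at the start; "moment": the same for the moment, N m; "grip_width": finger opening in mm; "grasp_force": force on a finger pad.
Only numpy, scipy, OpenCV 4.12 (cv2) and the standard library are available. Lean on these libraries where they do the work, as an engineer would, in place of code of your own. Each camera call takes 0.05 s, during which the arm holds its last target. There are 200 camera calls.

### The job

Put the bench kit back on the rubber tiles, each thing centred on the outline of its own colour: the solder spool standing on the green ring, the multimeter lying face up and squarely in the yellow rectangle (either way round), the tall blue cup standing upright on the blue ring and the short red cup upright on the red ring. The spool was left on the multimeter's tile and the blue cup is nested in the red one. Leave the battery and the amber jar where they are.

Things in the scene. Friction and masses are not known exactly. Their poses are not given: they have to be found in the camera images.
- tall_cup: tall blue plastic parts cup, open at the top, empty: height 76 mm, outer diameter 41 mm at the foot widening evenly to 50 mm at the rim, wall 3 mm, 35 to 70 g. It starts nested loosely inside the short red cup, standing on that cup's inner floor, so its top 34 mm stand clear above the red rim (blue rim 80 mm, red rim 46 mm above the bench). Origin: centre of its underside, z up along its axis.
- short_cup: short red plastic parts cup, open at the top: height 46 mm, outer diameter 52 mm at the foot widening evenly to 60 mm at the rim, wall 3 mm, floor 4 mm thick, 42 to 84 g. It starts standing on the bench with the tall blue cup inside it. Origin: centre of its underside, z up along its axis.
- spool: spool of solder wire standing on end: green flanges of 56 mm diameter, 5 mm thick, at top and bottom, silver winding of 46 mm between, height 40 mm, 175 to 350 g. It starts standing on the yellow-outlined tile, where it does not belong. Origin: centre of its underside, z up along its axis.
- meter: yellow pocket multimeter with a black face, lying face up on the bench: 56 mm wide (its x), 104 mm long (its y, the display at the +y end), 28 mm thick, 140 to 280 g. Origin: centre of its underside, z up.
- blue_tile: fixed round grey rubber tile, 96 mm across, lying on the bench, with a painted blue ring (inner diameter 48 mm, line 8 mm wide) centred on it: the outline for the tall blue cup. Its flat top, on which the thing stands, is 4 mm above the bench. Origin: centre of its underside, z up.
- red_tile: fixed round grey rubber tile, 96 mm across, lying on the bench, with a painted red ring (inner diameter 60 mm, line 8 mm wide) centred on it: the outline for the short red cup. Its flat top, on which the thing stands, is 4 mm above the bench. Origin: centre of its underside, z up.
- green_tile: fixed round grey rubber tile, 96 mm across, lying on the bench, with a painted green ring (inner diameter 64 mm, line 8 mm wide) centred on it: the outline for the green solder spool. Its flat top, on which the thing stands, is 4 mm above the bench. Origin: centre of its underside, z up.
- yellow_tile: fixed rectangular grey rubber tile, 88 mm (its x) by 136 mm (its y), lying on the bench, with a painted yellow rectangle (inside 60 by 108 mm, line 8 mm wide) centred on it: the outline for the multimeter, whose length goes along the tile's y, either way round. Its flat top is 4 mm above the bench. The solder spool stands on it at the start. Origin: centre of its underside, z up.
- cell: bystander, to be left alone: a loose large black and copper battery cell standing on end, diameter 33 mm, height 61 mm. Origin: centre of its underside, z up.
- flux_jar: bystander, to be left alone: a small loose amber jar with a white cap, diameter 46 mm, height 38 mm. Origin: centre of its underside, z up.
Not all that is in view belongs to the job. What is shaped like the green_tile but turquoise is not meant.

How it is judged:
By the outcome, as a careful person would: the job done as asked, in the order asked, and still so for the second after the job is handed in, with the robot touching nothing.
It also fails if it takes over 112 s, if anything falls off the work surface, if the arm or the gripper's body presses on something with over 40 N, if the wrist force passes 120 N, or if a joint passes its speed limit or range.

## Working session

There is one attempt and no reset: what is moved stays moved. The work goes in short steps, Python scripts to look and compute and a tool call to move; the robot and the scene stay as the last step left them, time stands still between calls to the robot, and variables do not carry over. Pictures are saved under pics/ and viewed, at most 14 in all, crops included, and the job is handed in when it is done.

Besides the shell and the picture viewer there is one more tool, called after "Emit:" as name(argument=value, ...) on one line, values as JSON. play_rows: Moves the arm, as the interface text tells. Its arguments: {"type":"object","properties":{"steps":{"type":"string"},"newtons":{"type":"number"}},"required":["steps"]}

```bash
ls; mkdir -p pics
cat > h.py <<'E'
import numpy as np, cv2
from station import status, imaging, ticket
def grab(n,save=None):
    d=imaging.get_image(n)
    if save: cv2.imwrite(f'pics/{save}.png',d['frame'][:,:,::-1])
    return d
def ray(d,u,v):
    T=np.array(d['camera_from_world']);R=T[:3,:3];c=-R.T@T[:3,3]
    return c,R.T@np.array([(u-d['cx'])/d['fx'],(v-d['cy'])/d['fy'],1.])
def onz(d,u,v,z):
    c,r=ray(d,u,v);return (c+r*(z-c[2])/r[2])
def proj(d,p):
    T=np.array(d['camera_from_world']);q=T[:3,:3]@np.array(p,float)+T[:3,3]
    return d['fx']*q[0]/q[2]+d['cx'],d['fy']*q[1]/q[2]+d['cy']
E
python3 - <<'E'
from h import *
for n in('top','side'):
    d=grab(n,n+'0');print(n,d['fx'],ray(d,320,240))
print(status.get_state())
E
```

```text
pics
top 573.535990328766 (array([ 317.27722533,   86.02059843, 1312.53133043]), array([ 0.12945635, -0.00564126, -0.99172833]))
side 570.6256106892513 (array([ 38.81591858, 789.81489629, 838.77684777]), array([ 0.4044987 , -0.59807725, -0.692092  ]))
{'t': 0.1, 'joints': array([-1.38840644e+00,  3.13372396e-01,  1.49831220e+00, -1.13367814e-05,
        1.33100005e+00, -2.23369837e-01]), 'joint_velocities': array([-2.22692137e-04,  8.12657565e-04, -3.07560272e-03,  4.00244722e-04,
       -4.70486785e-05,  7.99669271e-04]), 'joint_efforts': array([ 2.23590236e-03, -4.12898827e+01, -2.60141319e+01, -1.90261126e-04,
        3.10363692e-03,  7.88617513e-06]), 'tcp_pos': array([ 207.18755862, -482.15676533,  230.82179307]), 'orientation': array([-5.45995332e-04,  9.79489956e-01,  2.01492250e-01,  5.68237964e-06]), 'contact_force': array([ 0.04358239, -0.34675945, -0.89673932]), 'moment': array([ 0.0238748 , -0.03783424, -0.01592223]), 'grasp_force': 0.0, 'grip_width': 85.19281521355634}
```

View pics/top0.png

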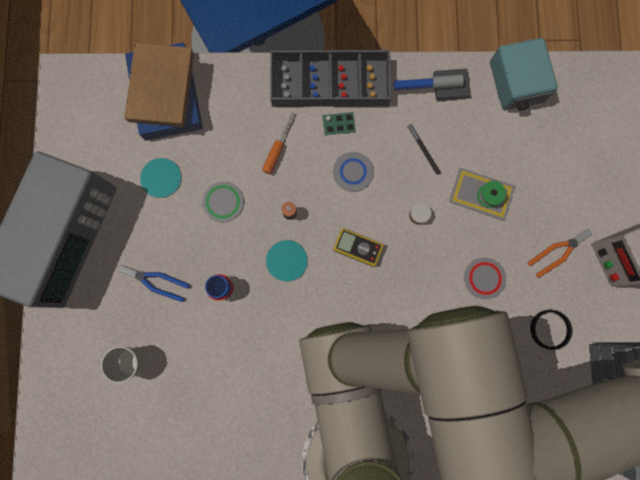

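View pics/side0.png

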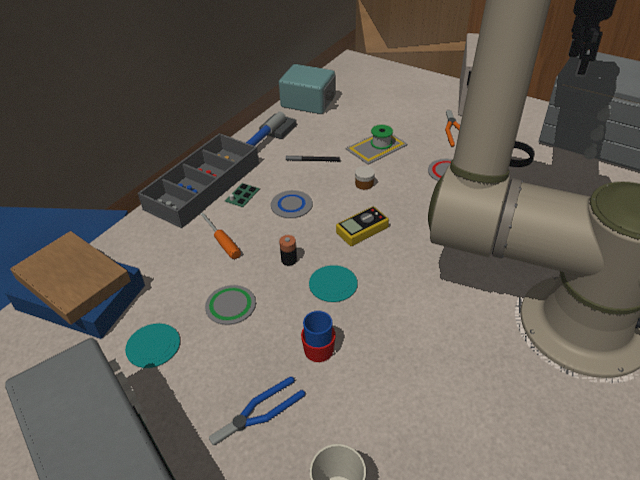

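Top view: the green-ring tile is at (223,201). Its look-alikes are the turquoise discs at (160,177) and (287,260), which have no ring. The spool is at (492,193) on the yellow tile (482,194), with the red tile at (485,278) and the blue tile at (353,172). The meter is at (359,247), the nested cups at (219,287), the cell at (289,210) and the jar at (421,213). The loose black ring at (550,330), the pliers and the grey cup at (120,365) are clutter.

```bash
cat >> h.py <<'E'
def mask(d,col,box):
    h=cv2.cvtColor(d['frame'],cv2.COLOR_RGB2HSV).astype(int);H,S,V=h[...,0],h[...,1],h[...,2]
    r={'g':(50,75),'b':(100,125),'y':(20,35)}.get(col)
    m=((H>=r[0])&(H<=r[1]) if r else ((H<8)|(H>172)))&(S>90)&(V>50)
    o=np.zeros(m.shape,np.uint8);u0,v0,u1,v1=box;o[v0:v1,u0:u1]=m[v0:v1,u0:u1];return o
def big(m):
    c,_=cv2.findContours(m,cv2.RETR_EXTERNAL,cv2.CHAIN_APPROX_NONE);return max(c,key=cv2.contourArea)
def world(d,c,z):
    return np.array([onz(d,u,v,z)[:2] for u,v in c.reshape(-1,2)],np.float32)
def ell(d,col,box,z):
    w=world(d,big(mask(d,col,box)),z);e=cv2.fitEllipse(w);return np.round(e[0],1),np.round(e[1],1),round(e[2])
def rect(d,col,box,z):
    m=mask(d,col,box);p=np.argwhere(m)[:,::-1];w=world(d,p,z)
    e=cv2.minAreaRect(w);return np.round(e[0],1),np.round(e[1],1),round(e[2],1)
E
python3 - <<'E'
from h import *
d=grab('top');s=grab('side')
print('green',ell(d,'g',(195,175,250,230),4),ell(s,'g',(200,280,260,325),4))
print('blue',ell(d,'b',(330,150,378,195),4),ell(s,'b',(265,185,318,220),4))
print('red',ell(d,'r',(460,255,510,300),4))
print('spool',ell(d,'g',(470,170,515,215),44),ell(s,'g',(365,120,398,137),44))
print('cup',ell(d,'b',(200,270,240,305),80),ell(s,'b',(300,308,338,327),80))
print('ytile',rect(d,'y',(445,165,520,222),4),rect(s,'y',(340,125,410,168),4))
print('meter',rect(d,'y',(330,222,388,270),28))
print('jar',onz(d,421,213,38),'cell',onz(d,289,209,61),'grey',onz(d,287,260,2))
a=cv2.resize(d['frame'][150:310,140:300],(600,600));b=cv2.resize(d['frame'][165:225,445:520],(200,160))
c=np.zeros((600,800,3),np.uint8);c[:,:600]=a;c[:160,600:]=b;c[160:360,600:]=cv2.resize(d['frame'][215:275,330:390],(200,200));c[360:560,600:]=cv2.resize(s['frame'][295:365,290:350],(200,200))
cv2.imwrite('pics/c1.png',c[:,:,::-1])
E
```

```text
green (array([581.1, 304.1]), array([74.9, 75.5]), 120) (array([579.4, 303.4]), array([76.7, 77.7]), 142)
blue (array([ 6.507e+02, -2.000e-01]), array([60.6, 61.1]), 155) (array([ 6.489e+02, -1.000e-01]), array([59.1, 62.2]), 118)
red (array([ 397. , -297.6]), array([74.2, 74.7]), 157)
spool (array([ 585.5, -311.5]), array([52.6, 63.5]), 30) (array([ 586.2, -311.7]), array([52.7, 53.9]), 145)
cup (array([380.5, 300.1]), array([44.8, 50.7]), 165) (array([382.3, 297.8]), array([33.8, 50.8]), 120)
ytile (array([ 594.2, -300.8]), array([124.5,  76.7]), 70.1) (array([ 593.3, -300.5]), array([124.6,  76.2]), 70.4)
meter (array([468.4,  -7.1]), array([103.4,  56.3]), 67.4)
jar [ 542.90051649 -150.17663085   38.        ] cell [550.62553164 146.88949573  61.        ] grey [442.90839011 154.64717497   2.        ]
```

View pics/c1.png

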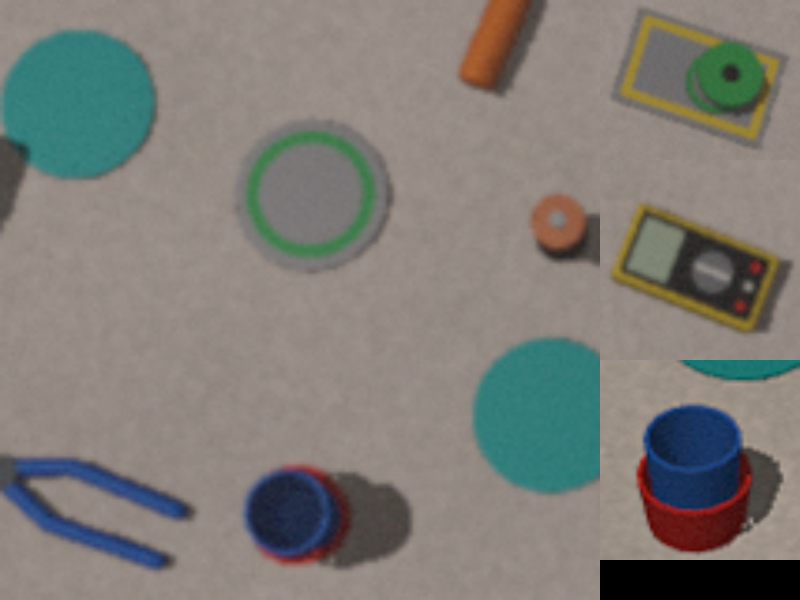

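The crop confirms the choices: the green-ringed tile is distinct from the plain turquoise discs. It also shows the spool on the yellow tile, the meter with its display towards +y, and the blue cup nested in the red one. I'll move to the spool first.

Emit:
play_rows(steps="0 0 0.048 12 5 0 1;0 0 0.048 24 11 -4 1;0 0 0.048 24 11 -8 1;0 0 0.048 24 11 -8 1;0 0 0.048 24 11 -8 1;0 0 0.048 24 11 -8 1;0 0 0.048 24 11 -8 1;0 0 0.048 24 11 -8 1", newtons=50)

```text
t: 0.87
tcp_pos: [389.0, -399.0, 178.8]
orientation: [-0.0, 0.922, 0.387, 0.0]
contact_force: [0.4, -1.6, -0.1]
grip_width: 85.4
grasp_force: 0.0
```

Emit:
play_rows(steps="0 0 0.048 28 12 -8 1;0 0 0.048 28 12 -8 1;0 0 0.048 28 12 -8 1;0 0 0.048 28 12 -8 1;0 0 0.048 28 12 -8 1;0 0 0.048 28 12 -8 1;0 0 0.048 22 10 -8 1;0 0 0.051 9 6 -5 1")

```text
t: 1.53
tcp_pos: [588.8, -309.6, 116.8]
orientation: [-0.001, 0.83, 0.558, 0.0]
contact_force: [-1.0, 0.7, -0.6]
grip_width: 85.3
grasp_force: 0.0
```

Emit:
play_rows(steps="0 0 0 0 0 -8 1;0 0 0 0 0 -20 1;0 0 0 0 0 -25 1;0 0 0 0 0 -22 1;0 0 0 0 0 -18 1;0 0 0 0 0 -12 1;0 0 0 0 0 -6 1;0 0 0 0 0 0 1")

```text
t: 2.2
tcp_pos: [585.6, -312.2, 6.3]
orientation: [-0.001, 0.832, 0.555, -0.0]
contact_force: [-0.1, -0.2, 0.3]
grip_width: 85.2
grasp_force: 0.0
```

Emit:
play_rows(steps="0 0 0 0 0 0 -1;0 0 0 0 0 0 -1;0 0 0 0 0 0 -1;0 0 0 0 0 0 -1;0 0 0 0 0 0 -1;0 0 0 0 0 0 -1;0 0 0 0 0 0 -1;0 0 0 0 0 0 -1")

```text
t: 2.87
tcp_pos: [587.1, -313.0, 9.3]
orientation: [0.002, 0.832, 0.555, 0.0]
contact_force: [-0.2, 0.0, 6.3]
grip_width: 54.0
grasp_force: 51.3
```

Emit:
play_rows(steps="0 0 0 0 0 3 -1;0 0 0 0 0 8 -1;0 0 0 0 0 15 -1;0 0 0 0 0 20 -1;0 0 0 0 0 20 -1;0 0 0 0 0 15 -1;0 0 0 0 0 8 -1;0 0 0 0 0 0 -1")

```text
t: 3.53
tcp_pos: [586.8, -312.8, 98.5]
orientation: [0.002, 0.832, 0.555, 0.001]
contact_force: [-0.5, 0.2, -2.3]
grip_width: 54.0
grasp_force: 53.1
```

Run:
```python
from h import *
d=grab('top');s=grab('side')
print(status.get_state()['tcp_pos'],status.get_state()['contact_force'])
u,v=map(int,proj(d,[586,-312,90]));a=d['frame'][v-60:v+60,u-60:u+60]
u,v=map(int,proj(s,[586,-312,90]));b=s['frame'][v-60:v+60,u-60:u+60]
cv2.imwrite('pics/c2.png',np.hstack([cv2.resize(x,(400,400)) for x in(a,b)])[:,:,::-1])
```

```text
[ 585.90456334 -312.12138126   95.64674285] [-0.61472657  0.5559927  -2.60019537]
```

View pics/c2.png

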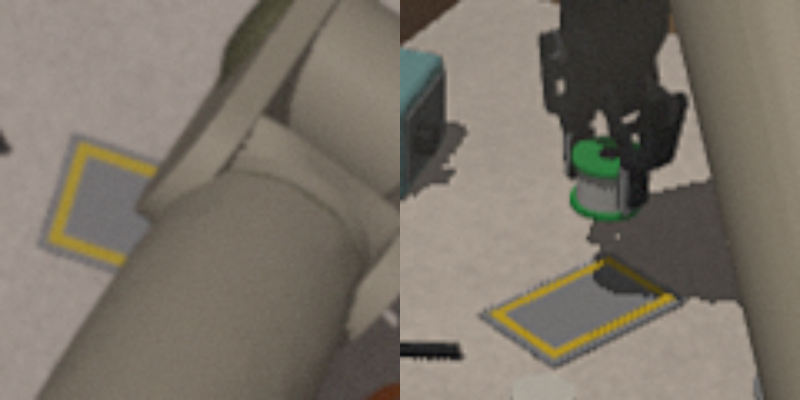

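Side view: the spool hangs upright in the fingers above the yellow tile, at about (605,180) in the crop. I'll carry it to the green ring.

Emit:
play_rows(steps="0 0 0 0 8 3 -1;0 0 0 0 16 3 -1;0 0 0 0 26 3 -1;0 0 0 0 30 1 -1;0 0 0 0 30 0 -1;0 0 0 0 30 0 -1;0 0 0 0 30 0 -1;0 0 0 0 30 0 -1")

```text
t: 4.3
tcp_pos: [585.5, -110.2, 105.5]
orientation: [-0.001, 0.832, 0.555, -0.0]
contact_force: [0.5, -0.1, -2.5]
grip_width: 53.7
grasp_force: 53.2
```

Emit:
play_rows(steps="0 0 0 0 30 0 -1;0 0 0 0 30 0 -1;0 0 0 0 30 0 -1;0 0 0 0 30 0 -1;0 0 0 0 30 0 -1;0 0 0 0 30 0 -1;0 0 0 0 30 0 -1;0 0 0 0 30 0 -1")

```text
t: 4.97
tcp_pos: [585.2, 129.6, 105.5]
orientation: [-0.001, 0.832, 0.555, -0.001]
contact_force: [0.4, 0.4, -2.7]
grip_width: 53.8
grasp_force: 53.2
```

Emit:
play_rows(steps="0 0 0 -1 30 0 -1;0 0 0 -1 30 0 -1;0 0 0 -1 30 0 -1;0 0 0 -1 30 0 -1;0 0 0 -1 26 0 -1;0 0 0 -1 18 0 -1;0 0 0 0 9 0 -1;0 0 0 0 3 0 -1")

```text
t: 5.63
tcp_pos: [579.3, 305.0, 105.4]
orientation: [-0.0, 0.831, 0.556, -0.001]
contact_force: [-0.3, -0.7, -2.6]
grip_width: 53.9
grasp_force: 53.2
```

Emit:
play_rows(steps="0 0 0 0 0 -8 -1;0 0 0 0 0 -18 -1;0 0 0 0 0 -22 -1;0 0 0 0 0 -20 -1;0 0 0 0 0 -10 -1;0 0 0 0 0 -4 -1;0 0 0 0 0 0 -1;0 0 0 0 0 0 -1")

```text
t: 6.3
tcp_pos: [580.9, 303.4, 25.2]
orientation: [0.0, 0.832, 0.555, 0.001]
contact_force: [0.2, -0.2, -2.2]
grip_width: 53.7
grasp_force: 53.2
```

Run:
```python
from h import *
s=grab('side','s3');st=status.get_state();print(st['tcp_pos'],st['contact_force'])
```

```text
[580.97238549 303.5698106   25.57592756] [ 0.79676709 -0.21806008 -3.15002319]
```

View pics/s3.png

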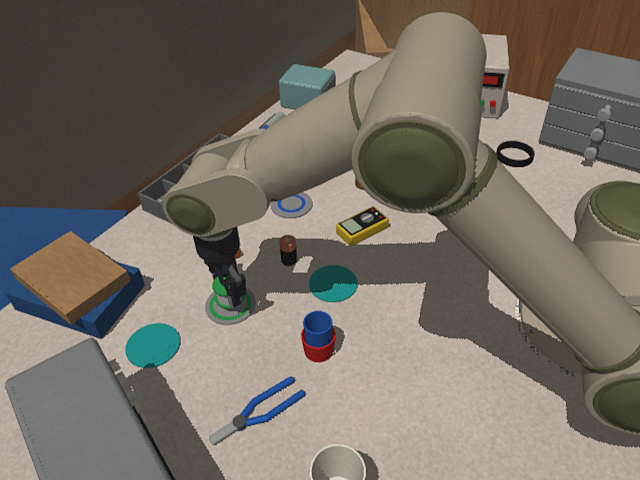

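Side view: the spool is held over the green ring at (228,300) and is still about 16 mm up. I'll lower it, release and check.

Emit:
play_rows(steps="0 0 0 0 0 -5 -1;0 0 0 0 0 -4 -1;0 0 0 0 0 -3 -1;0 0 0 0 0 -2 -1;0 0 0 0 0 -1.5 -1;0 0 0 0 0 0 -1;0 0 0 0 0 0 -1;0 0 0 0 0 0 -1")

```text
t: 7.02
tcp_pos: [580.3, 303.8, 9.3]
orientation: [0.0, 0.832, 0.555, 0.0]
contact_force: [-4.0, -0.1, 4.8]
grip_width: 53.8
grasp_force: 53.4
```

Emit:
play_rows(steps="0 0 0 0 0 0 -0.2;0 0 0 0 0 0 0.2;0 0 0 0 0 0 0.5;0 0 0 0 0 0 1;0 0 0 0 0 0 1;0 0 0 0 0 2 1;0 0 0 0 0 6 1;0 0 0 0 0 12 1")

```text
t: 7.68
tcp_pos: [579.7, 303.4, 28.3]
orientation: [-0.0, 0.832, 0.555, -0.001]
contact_force: [-1.1, -0.1, -0.1]
grip_width: 85.2
grasp_force: 0.0
```

Emit:
play_rows(steps="0 0 0 0 0 22 1;0 0 0 0 0 28 1;0 0 0 0 0 28 1;0 0 0 -4 -24 8 1;0 0 0 -4 -30 0 1;0 0 0 -4 -30 0 1;0 0 0 -4 -30 0 1;0 0 0 -4 -30 0 1")

```text
t: 8.35
tcp_pos: [560.1, 158.4, 116.2]
orientation: [0.0, 0.832, 0.555, 0.001]
contact_force: [0.8, -0.3, 0.3]
grip_width: 85.4
grasp_force: 0.0
```

Run:
```python
from h import *
d=grab('top','t4');s=grab('side');st=status.get_state();print(st['tcp_pos'])
# spool top flange: convex cut above; use ring (outer) and flange
for n,c,b in(('t',d,(195,165,250,230)),('s',s,(200,265,262,330))):
    print(n,ell(c,'g',b,4))
    u,v=proj(c,[580,304,44]);x=c['frame'][int(v)-40:int(v)+40,int(u)-40:int(u)+40]
    cv2.imwrite(f'pics/z{n}.png',cv2.resize(x,(400,400))[:,:,::-1])
    for dx,z in((0,44),):
        print([np.round(proj(c,[580.3+28*np.cos(a),303.8+28*np.sin(a),44])).astype(int) for a in(0,1.57,3.14,4.71)])
cv2.imwrite('pics/c4.png',np.hstack([cv2.imread('pics/zt.png'),cv2.imread('pics/zs.png')]))
```

```text
[560.38593715 156.23416027 116.22408062]
t (array([583. , 308.7]), array([62.3, 75. ]), 99)
[array([220, 186]), array([207, 198]), array([219, 210]), array([232, 198])]
s (array([586.1, 296.3]), array([ 75.4, 102.4]), 44)
[array([215, 283]), array([217, 299]), array([238, 295]), array([236, 280])]
```

View pics/c4.png

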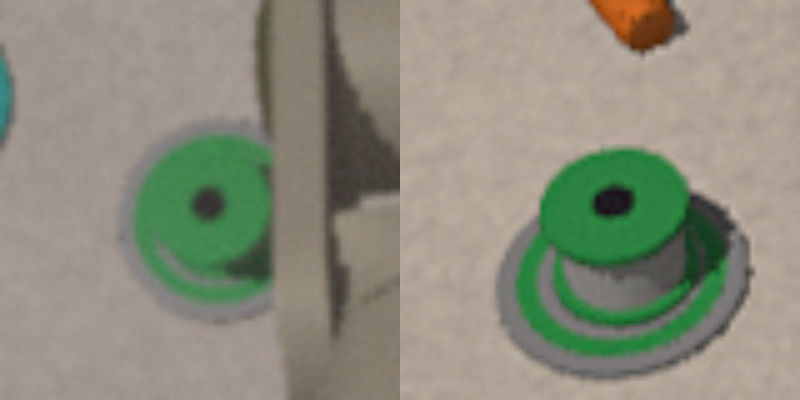

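Run:
```python
from h import *
for n in('top','side'):
    c=grab(n);u,v=map(int,proj(c,[580,304,44]))
    x=c['frame'][v-6:v+7,u-6:u+9].sum(2);p=np.argwhere(x<150)
    w=onz(c,u-6+p[:,1].mean(),v-6+p[:,0].mean(),42);print(n,len(p),w)
print(status.get_state()['tcp_pos'])
```

```text
top 4 [579.09200778 300.34102983  42.        ]
side 38 [579.09323026 300.11343917  42.        ]
[560.62156838 159.32268272 115.99530622]
```

Both views put the spool at about (579,300.3), which is 3.6 mm short of the ring centre (580.3,303.8). I'll regrasp it and shift it.

Emit:
play_rows(steps="0 0 0 3 12 0 1;0 0 0 3 25 0 1;0 0 0 3 30 0 1;0 0 0 3 30 -5 1;0 0 0 3 25 -15 1;0 0 0 2 13 -20 1;0 0 0 1.4 6 -25 1;0 0 0 0 0 -20 1")

```text
t: 9.22
tcp_pos: [577.7, 304.4, 28.1]
orientation: [-0.0, 0.831, 0.557, 0.0]
contact_force: [0.1, -0.2, 0.1]
grip_width: 85.2
grasp_force: 0.0
```

Emit:
play_rows(steps="0 0 0 0 0 -12 1;0 0 0 0 0 -6 1;0 0 0 0 0 -1 1;0 0 0 0 0 0 -1;0 0 0 0 0 0 -1;0 0 0 0 0 0 -1;0 0 0 0 0 0 -1;0 0 0 0 0 0 -1")

```text
t: 9.88
tcp_pos: [579.3, 300.9, 12.6]
orientation: [0.0, 0.832, 0.555, 0.001]
contact_force: [-2.5, -0.4, 5.0]
grip_width: 53.8
grasp_force: 51.3
```

Emit:
play_rows(steps="0 0 0 0 0 0 -1;0 0 0 0 0 0 -1;0 0 0 0 0 4 -1;0 0 0 0 0 4 -1;0 0 0 0.6 1.8 0 -1;0 0 0 0.6 1.8 0 -1;0 0 0 0 0 0 -1;0 0 0 0 0 0 -1")

```text
t: 10.55
tcp_pos: [579.7, 304.3, 18.5]
orientation: [-0.0, 0.832, 0.555, -0.0]
contact_force: [-0.5, 0.8, -2.9]
grip_width: 53.7
grasp_force: 52.9
```

Emit:
play_rows(steps="0 0 0 0 0 -3 -1;0 0 0 0 0 -2 -1;0 0 0 0 0 -2 -1;0 0 0 0 0 -1 -1;0 0 0 0 0 0 -1;0 0 0 0 0 0 -1;0 0 0 0 0 0 -1;0 0 0 0 0 0 -1")

```text
t: 11.22
tcp_pos: [579.8, 304.2, 12.6]
orientation: [0.0, 0.832, 0.555, -0.0]
contact_force: [-7.9, -2.9, 13.3]
grip_width: 53.8
grasp_force: 53.7
```

Emit:
play_rows(steps="0 0 0 0 0 0 -0.2;0 0 0 0 0 0 0.2;0 0 0 0 0 0 0.5;0 0 0 0 0 0 1;0 0 0 0 0 0 1;0 0 0 0 0 2 1;0 0 0 0 0 6 1;0 0 0 0 0 12 1")

```text
t: 11.88
tcp_pos: [579.2, 304.0, 30.2]
orientation: [-0.0, 0.832, 0.555, -0.001]
contact_force: [-1.5, -0.0, -0.2]
grip_width: 85.5
grasp_force: 0.0
```

Emit:
play_rows(steps="0 0 0 0 0 22 1;0 0 0 0 0 28 1;0 0 0 0 0 28 1;0 0 0 -4 -24 8 1;0 0 0 -8 -30 0 1;0 0 0 -8 -30 0 1;0 0 0 -8 -30 0 1;0 0 0 -8 -30 0 1")

```text
t: 12.55
tcp_pos: [543.5, 159.0, 118.1]
orientation: [0.0, 0.832, 0.555, 0.001]
contact_force: [0.1, 0.6, 0.0]
grip_width: 85.5
grasp_force: 0.0
```

Emit:
play_rows(steps="0 0 0 -8 -30 0 1;0 0 0 -8 -30 0 1;0 0 0 -8 -30 0 1;0 0 0 -8 -22 0 1;0 0 0 -8 -22 0 1;0 0 0 -8 -15 0 1;0 0 0 0 0 0 1;0 0 0 0 0 0 1")

```text
t: 13.22
tcp_pos: [496.1, 10.8, 117.8]
orientation: [0.0, 0.832, 0.554, 0.001]
contact_force: [-0.7, -0.5, -0.4]
grip_width: 85.3
grasp_force: 0.0
```

```bash
cat >> h.py <<'E'
def spool():
    for n in('top','side'):
        c=grab(n);u,v=map(int,proj(c,[580,304,44]))
        x=c['frame'][v-6:v+7,u-8:u+9].sum(2);p=np.argwhere(x<150)
        if len(p): print(n,len(p),onz(c,u-8+p[:,1].mean(),v-6+p[:,0].mean(),44).round(1))
E
python3 - <<'E'
from h import *
spool();print(status.get_state()['tcp_pos'])
s=grab('side');print('meter side',rect(s,'y',(325,195,395,250),28))
E
```

```text
top 2 [581.6 306.2  44. ]
side 39 [579.  304.7  44. ]
[496.29197488  11.78429552 117.38868124]
meter side (array([462.6,   3.6]), array([116.8,  75.4]), 66.6)
```

Spool now at about (579,304.7) from the side view, which is within 1.5 mm. Next is the meter.

Emit:
play_rows(steps="0 0 0 -7 -5 -5 1;0 0 0 -7 -5 -15 1;0 0 0 -7 -5 -22 1;0 0 0 -7 -4 -24 1;0 0 0 0 0 -20 1;0 0 0 0 0 -14 1;0 0 0 0 0 -7 1;0 0 0 0 0 -2 1")

```text
t: 14.03
tcp_pos: [467.6, -7.1, 6.9]
orientation: [-0.001, 0.832, 0.555, -0.001]
contact_force: [0.1, 1.2, -0.2]
grip_width: 85.4
grasp_force: 0.0
```

Emit:
play_rows(steps="0 0 0 0 0 0 1;0 0 0 0 0 0 -1;0 0 0 0 0 0 -1;0 0 0 0 0 0 -1;0 0 0 0 0 0 -1;0 0 0 0 0 0 -1;0 0 0 0 0 0 -1;0 0 0 0 0 0 -1")

```text
t: 14.7
tcp_pos: [468.6, -7.9, 8.9]
orientation: [0.001, 0.832, 0.555, 0.001]
contact_force: [0.4, 0.5, 6.4]
grip_width: 54.9
grasp_force: 53.7
```

Emit:
play_rows(steps="0 0 0 0 0 0 -1;0 0 0 0 0 3 -1;0 0 0 0 0 8 -1;0 0 0 0 0 15 -1;0 0 0 0 0 18 -1;0 0 0 0 0 12 -1;0 0 0 0 0 5 -1;0 0 0 0 0 0 -1")

```text
t: 15.37
tcp_pos: [468.3, -7.9, 70.0]
orientation: [0.001, 0.832, 0.555, 0.001]
contact_force: [0.5, -0.1, -2.7]
grip_width: 55.2
grasp_force: 53.6
```

Run:
```python
from h import *
s=grab('side');st=status.get_state();print(st['tcp_pos'],st['orientation'],st['grip_width'])
u,v=map(int,proj(s,[468,-7,70]));cv2.imwrite('pics/c5.png',cv2.resize(s['frame'][v-60:v+60,u-60:u+60],(480,480))[:,:,::-1])
```

```text
[467.83566534  -7.77750104  69.06455556] [2.26889791e-04 8.31845517e-01 5.55007155e-01 2.07035489e-04] 54.901516351045274
```

View pics/c5.png

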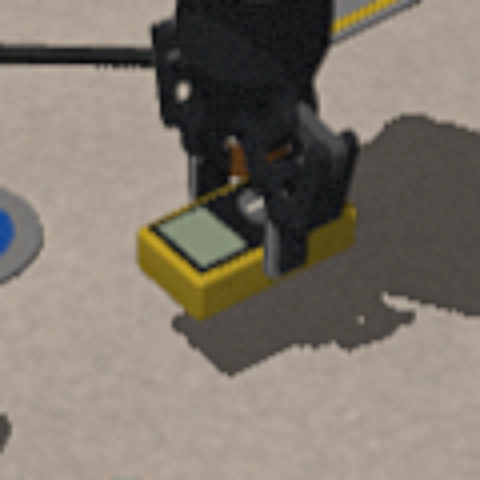

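Side view: the meter is level in the fingers, with the display towards the +y end at about (200,240) in the crop. I'll carry it over to the yellow tile, high enough to clear the jar.

Emit:
play_rows(steps="0 0 0 3 -7 10 -1;0 0 0 6 -14 10 -1;0 0 0 8 -19 10 -1;0 0 0 10 -23 0 -1;0 0 0 10 -23 0 -1;0 0 0 10 -23 0 -1;0 0 0 10 -23 0 -1;0 0 0 10 -23 0 -1")

```text
t: 16.08
tcp_pos: [534.6, -163.7, 97.5]
orientation: [-0.001, 0.832, 0.555, -0.001]
contact_force: [1.1, 0.2, -1.7]
grip_width: 55.0
grasp_force: 53.8
```

Emit:
play_rows(steps="0 0 0.007 10 -23 0 -1;0 0 0.007 10 -23 0 -1;0 0 0.007 10 -23 0 -1;0 0 0.007 10 -23 0 -1;0 0 0.007 9 -21 0 -1;0 0 0.007 6 -14 0 -1;0 0 0.007 3 -8 0 -1;0 0 0 1 -3 0 -1")

```text
t: 16.75
tcp_pos: [593.5, -301.5, 97.3]
orientation: [-0.001, 0.818, 0.575, -0.0]
contact_force: [-0.8, 0.0, -2.9]
grip_width: 54.7
grasp_force: 53.8
```

Emit:
play_rows(steps="0 0 0 0 0 -8 -1;0 0 0 0 0 -16 -1;0 0 0 0 0 -20 -1;0 0 0 0 0 -18 -1;0 0 0 0 0 -10 -1;0 0 0 0 0 -4 -1;0 0 0 0 0 0 -1;0 0 0 0 0 0 -1")

```text
t: 17.42
tcp_pos: [594.2, -300.7, 23.6]
orientation: [0.001, 0.818, 0.575, 0.0]
contact_force: [0.2, 0.5, -2.3]
grip_width: 54.9
grasp_force: 53.7
```

Run:
```python
from h import *
s=grab('side');st=status.get_state();print(st['tcp_pos'],st['orientation'])
u,v=map(int,proj(s,[594,-300,20]));cv2.imwrite('pics/c6.png',cv2.resize(s['frame'][v-50:v+50,u-50:u+50],(500,500))[:,:,::-1])
```

```text
[ 594.35376714 -300.91741497   23.94746236] [8.67343577e-04 8.17936070e-01 5.75308386e-01 3.07193129e-04]
```

View pics/c6.png

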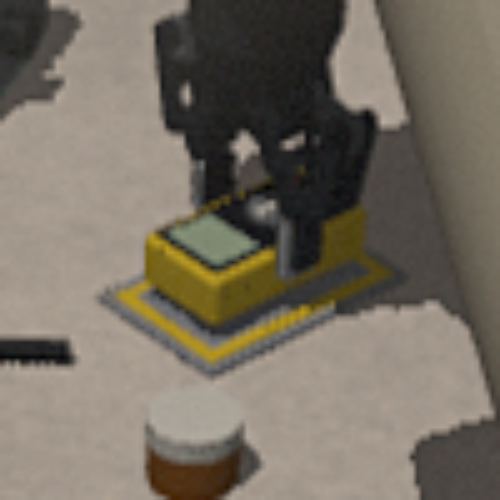

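The meter is level and aligned over the yellow tile, with the outline evenly visible around it. Lowering and releasing.

Emit:
play_rows(steps="0 0 0 0 0 -4 -1;0 0 0 0 0 -3 -1;0 0 0 0 0 -2 -1;0 0 0 0 0 -1.5 -1;0 0 0 0 0 -1 -1;0 0 0 0 0 0 -1;0 0 0 0 0 0 -1;0 0 0 0 0 0 -1")

```text
t: 18.13
tcp_pos: [594.0, -300.9, 12.9]
orientation: [0.0, 0.818, 0.575, 0.0]
contact_force: [-5.7, 3.4, 8.5]
grip_width: 54.9
grasp_force: 55.3
```

Emit:
play_rows(steps="0 0 0 0 0 0 -0.2;0 0 0 0 0 0 0.2;0 0 0 0 0 0 0.5;0 0 0 0 0 0 1;0 0 0 0 0 0 1;0 0 0 0 0 2 1;0 0 0 0 0 6 1;0 0 0 0 0 12 1")

```text
t: 18.8
tcp_pos: [593.3, -300.4, 30.7]
orientation: [-0.001, 0.818, 0.575, -0.0]
contact_force: [0.3, 0.2, 0.9]
grip_width: 85.4
grasp_force: 0.0
```

Emit:
play_rows(steps="0 0 0 0 0 22 1;0 0 0 0 0 28 1;0 0 0 0 0 28 1;0 0 0 -8 24 18 1;0 0 0 -8 30 10 1;0 0 0 -8 30 0 1;0 0 0 -8 30 0 1;0 0 0 -8 30 0 1")

```text
t: 19.47
tcp_pos: [553.5, -155.6, 138.8]
orientation: [0.001, 0.818, 0.575, 0.0]
contact_force: [0.9, 1.0, -0.8]
grip_width: 85.6
grasp_force: 0.0
```

Emit:
play_rows(steps="0 0 0 -8 30 0 1;0 0 0 -8 30 0 1;0 0 0 -8 30 0 1;0 0 0 -8 30 0 1;0 0 0 -8 30 0 1;0 0 0 -8 20 0 1;0 0 0 0 10 0 1;0 0 0 0 0 0 1")

```text
t: 20.13
tcp_pos: [506.1, 24.6, 138.4]
orientation: [0.001, 0.817, 0.576, 0.001]
contact_force: [0.1, -0.3, -0.6]
grip_width: 84.9
grasp_force: 0.0
```

Run:
```python
from h import *
d=grab('top','t7');s=grab('side');spool()
st=status.get_state();print(st['tcp_pos'],st['orientation'])
cv2.imwrite('pics/c7.png',np.hstack([cv2.resize(d['frame'][155:230,440:520],(400,375)),cv2.resize(s['frame'][110:170,335:415],(400,375))])[:,:,::-1])
```

```text
top 1 [575.9 305.   44. ]
side 39 [579.3 304.6  44. ]
[506.36584415  22.06699755 137.47216212] [2.76376883e-04 8.18322759e-01 5.74758882e-01 1.10216321e-04]
```

View pics/c7.png

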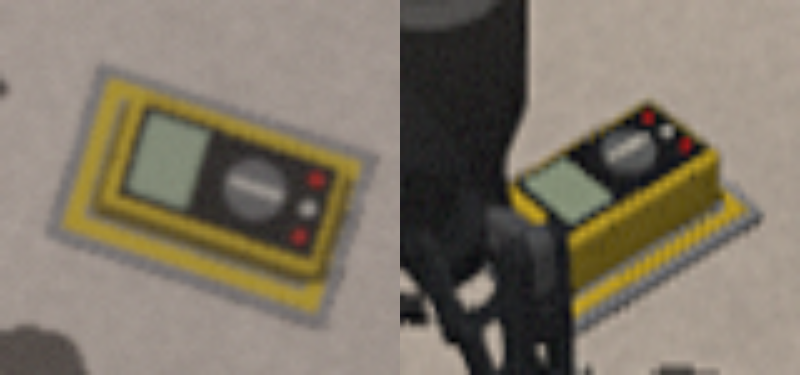

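Run:
```python
from h import *
def face(d,box,z):
    f=d['frame'].astype(int);u0,v0,u1,v1=box
    y=mask(d,'y',box);
    # interior non-yellow regions enclosed by yellow: holes of contours
    cs,hi=cv2.findContours(y,cv2.RETR_CCOMP,cv2.CHAIN_APPROX_NONE)
    for c,h in zip(cs,hi[0]):
        if h[3]>=0 and cv2.contourArea(c)>300:
            e=cv2.minAreaRect(world(d,c,z));print(np.round(e[0],1),np.round(e[1],1),round(e[2],1))
d=cv2.imread('pics/top0.png')[:,:,::-1];g=grab('top');g0=dict(g);g0['frame']=np.ascontiguousarray(d)
face(g0,(330,222,388,270),28);print('now');face(g,(445,165,520,222),32)
print('tile',rect(g,'y',(445,165,520,222),4))
```

```text
[469.9  -7.3] [94.9 46.9] 67.0
now
[ 594.1 -299.9] [94.6 46.7] 69.8
tile (array([ 593.8, -300.7]), array([123.9,  76.1]), 70.2)
```

Meter: centre within 1 mm and angle within 0.4°. Now I'll refine the blue cup's rim position.

Run:
```python
from h import *
d=grab('top');s=grab('side')
print(onz(s,317.6,323,80))
w=world(d,big(mask(d,'b',(200,270,240,305))),80);h=cv2.minEnclosingCircle(w);print(h,w.min(0),w.max(0))
for n,c in(('s',s),('t',d)):
  print(n,[tuple(np.round(proj(c,[381+25*np.cos(a),299+25*np.sin(a),80]),1)) for a in np.arange(0,6.28,1.5708)])
m=np.argwhere(mask(s,'b',(290,300,345,345)));print(m.min(0),m.max(0))
m=np.argwhere(mask(d,'b',(200,270,240,305)));print(m.min(0),m.max(0))
u,v=210,275
cv2.imwrite('pics/c8.png',np.hstack([cv2.resize(d['frame'][265:310,195:245],(400,360)),cv2.resize(s['frame'][303:363,285:352],(400,360))])[:,:,::-1])
```

```text
[377.66673107 304.08199675  80.        ]
((380.225341796875, 299.58697509765625), 26.265262603759766) [357.80304 274.5052 ] [402.6791  325.82108]
s [(np.float64(305.2), np.float64(313.9)), (np.float64(309.3), np.float64(330.4)), (np.float64(330.3), np.float64(326.4)), (np.float64(325.6), np.float64(310.1))]
t [(np.float64(217.8), np.float64(274.4)), (np.float64(205.8), np.float64(286.2)), (np.float64(217.4), np.float64(297.9)), (np.float64(229.3), np.float64(286.0))]
[311 303] [344 331]
[276 205] [297 229]
```

View pics/c8.png

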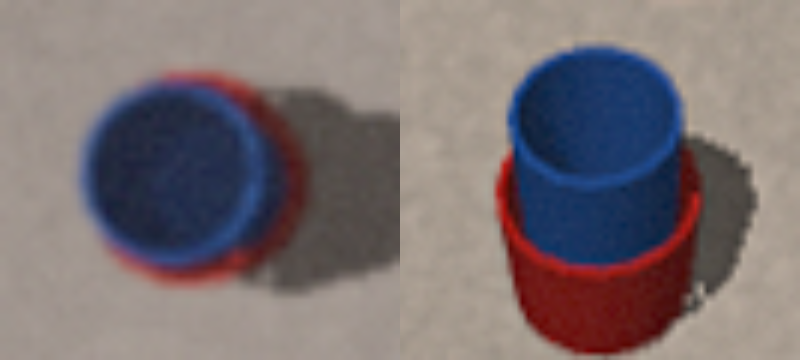

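Side and top rim ellipses give a blue cup centre of about (380,302.5). Going there with a soft grip.

Emit:
play_rows(steps="0 0 0 -4 8 0 1;0 0 0 -8 16 0 1;0 0 0 -10 22 0 1;0 0 0 -11 24 0 1;0 0 0 -11 24 0 1;0 0 0 -11 24 0 1;0 0 0 -11 24 0 1;0 0 0 -11 24 0 1", newtons=25)

```text
t: 21.15
tcp_pos: [427.8, 190.5, 137.3]
orientation: [-0.0, 0.818, 0.575, -0.0]
contact_force: [0.5, 0.6, -0.3]
grip_width: 85.4
grasp_force: 0.0
```

Emit:
play_rows(steps="0 0 0 -11 24 0 1;0 0 0 -11 24 0 1;0 0 0 -10 22 0 1;0 0 0 -8 18 0 1;0 0 0 -5 13 0 1;0 0 0 -3 8 0 1;0 0 0 -1 4 0 1;0 0 0 0 0 0 1")

```text
t: 21.82
tcp_pos: [379.7, 302.5, 137.3]
orientation: [0.0, 0.818, 0.575, 0.0]
contact_force: [0.4, 0.1, 0.2]
grip_width: 85.7
grasp_force: 0.0
```

Emit:
play_rows(steps="0 0 0 0 0 -8 1;0 0 0 0 0 -16 1;0 0 0 0 0 -20 1;0 0 0 0 0 -18 1;0 0 0 0 0 -12 1;0 0 0 0 0 -7 1;0 0 0 0 0 -2.5 1;0 0 0 0 0 0 1")

```text
t: 22.48
tcp_pos: [380.0, 301.8, 53.5]
orientation: [-0.0, 0.818, 0.575, -0.0]
contact_force: [-0.1, -0.1, -0.1]
grip_width: 85.7
grasp_force: 0.0
```

Emit:
play_rows(steps="0 0 0 0 0 0 -1;0 0 0 0 0 0 -1;0 0 0 0 0 0 -1;0 0 0 0 0 0 -1;0 0 0 0 0 0 -1;0 0 0 0 0 0 -1;0 0 0 0 0 0 -1;0 0 0 0 0 0 -1")

```text
t: 23.15
tcp_pos: [380.3, 302.5, 54.6]
orientation: [0.0, 0.818, 0.575, 0.001]
contact_force: [-0.2, 0.1, 6.1]
grip_width: 48.4
grasp_force: 25.2
```

Run:
```python
from h import *
s=grab('side');st=status.get_state();print(st['tcp_pos'],st['contact_force'],st['grip_width'],st['grasp_force'])
cv2.imwrite('pics/c9.png',cv2.resize(s['frame'][263:373,265:375],(500,500))[:,:,::-1])
```

```text
[380.33596887 302.49429415  54.64704877] [-0.65906356 -0.59506073  6.51984278] 48.539654220697805 25.216122232668567
```

View pics/c9.png

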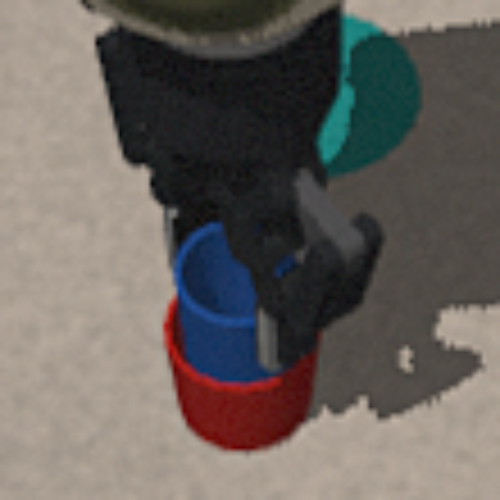

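Side view: the fingers hold the blue cup's wall at (180-290,300) in the crop, above the red rim. Lifting.

Emit:
play_rows(steps="0 0 0 0 0 2 -1;0 0 0 0 0 5 -1;0 0 0 0 0 9 -1;0 0 0 0 0 12 -1;0 0 0 0 0 16 -1;0 0 0 0 0 20 -1;0 0 0 0 0 22 -1;0 0 0 0 0 18 -1")

```text
t: 23.87
tcp_pos: [379.9, 302.3, 160.0]
orientation: [0.0, 0.818, 0.575, 0.001]
contact_force: [0.6, 0.2, 0.3]
grip_width: 48.6
grasp_force: 25.9
```

Run:
```python
from h import *
s=grab('side');st=status.get_state();print(st['tcp_pos'],st['contact_force'],st['grip_width'],st['grasp_force'])
cv2.imwrite('pics/c10.png',cv2.resize(s['frame'][223:373,245:395],(500,500))[:,:,::-1])
```

```text
[381.2041966  302.97837781 163.06804265] [0.72516002 1.69736679 3.53571125] 48.354230672574886 25.92532206850592
```

View pics/c10.png

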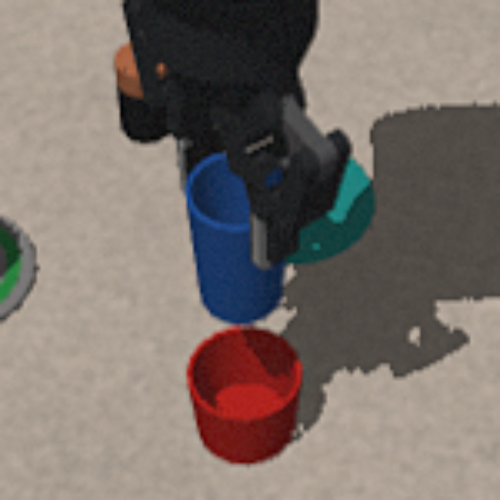

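The blue cup is out, and the red cup stays standing at (245,395) in the crop. On to the blue ring.

Emit:
play_rows(steps="0 0 0 6 -7 0 -1;0 0 0 12 -14 0 -1;0 0 0 18 -20 0 -1;0 0 0 20 -22 0 -1;0 0 0 20 -22 0 -1;0 0 0 20 -22 0 -1;0 0 0 20 -22 0 -1;0 0 0 20 -22 0 -1")

```text
t: 24.58
tcp_pos: [516.4, 149.2, 156.9]
orientation: [-0.0, 0.818, 0.575, -0.001]
contact_force: [0.0, 0.2, -0.4]
grip_width: 48.4
grasp_force: 25.9
```

Emit:
play_rows(steps="0 0 0 20 -22 0 -1;0 0 0 20 -22 0 -1;0 0 0 20 -22 0 -1;0 0 0 20 -22 0 -1;0 0 0 18 -20 0 -1;0 0 0 15 -18 0 -1;0 0 0 12 -14 0 -1;0 0 0 9 -11.5 0 -1")

```text
t: 25.25
tcp_pos: [650.2, -2.5, 156.3]
orientation: [-0.001, 0.818, 0.575, -0.001]
contact_force: [0.2, 0.5, -0.1]
grip_width: 48.2
grasp_force: 25.9
```

Emit:
play_rows(steps="0 0 0 0 0 -10 -1;0 0 0 0 0 -20 -1;0 0 0 0 0 -22 -1;0 0 0 0 0 -20 -1;0 0 0 0 0 -13 -1;0 0 0 0 0 -7 -1;0 0 0 0 0 -2 -1;0 0 0 0 0 0 -1")

```text
t: 25.92
tcp_pos: [649.8, -0.2, 63.8]
orientation: [-0.0, 0.818, 0.575, -0.0]
contact_force: [-0.1, 0.2, -0.5]
grip_width: 48.5
grasp_force: 26.0
```

Run:
```python
from h import *
s=grab('side');st=status.get_state();print(st['tcp_pos'],st['contact_force'],st['grip_width'])
u,v=map(int,proj(s,[650,0,40]));cv2.imwrite('pics/c11.png',cv2.resize(s['frame'][v-50:v+50,u-50:u+50],(500,500))[:,:,::-1])
```

```text
[ 6.50160336e+02 -2.76832890e-01  6.45252562e+01] [ 0.60210279 -0.37980996  0.32722547] 48.60013253336815
```

View pics/c11.png

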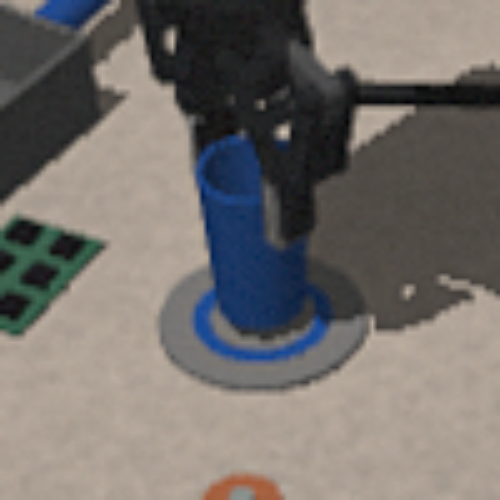

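The cup is upright about 10 mm above the blue ring and centred. Lowering and releasing.

Emit:
play_rows(steps="0 0 0 0 0 -3 -1;0 0 0 0 0 -2.5 -1;0 0 0 0 0 -2 -1;0 0 0 0 0 -1.5 -1;0 0 0 0 0 -0.5 -1;0 0 0 0 0 0 -1;0 0 0 0 0 0 -1;0 0 0 0 0 0 -1")

```text
t: 26.63
tcp_pos: [650.0, -0.3, 54.7]
orientation: [0.0, 0.818, 0.575, 0.0]
contact_force: [-0.7, 0.2, 4.4]
grip_width: 48.1
grasp_force: 26.2
```

Emit:
play_rows(steps="0 0 0 0 0 0 -0.2;0 0 0 0 0 0 0;0 0 0 0 0 0 0.3;0 0 0 0 0 0 0.6;0 0 0 0 0 0 1;0 0 0 0 0 2 1;0 0 0 0 0 6 1;0 0 0 0 0 12 1")

```text
t: 27.3
tcp_pos: [649.2, -0.1, 73.8]
orientation: [-0.001, 0.818, 0.575, -0.001]
contact_force: [0.3, -0.2, 0.1]
grip_width: 85.4
grasp_force: 0.0
```

Emit:
play_rows(steps="0 0 0 0 0 18 1;0 0 0 0 0 22 1;0 0 0 0 0 22 1;0 0 0 0 0 12 1;0 0 0 -12 12 0 1;0 0 0 -22 22 0 1;0 0 0 -22 22 0 1;0 0 0 -22 22 0 1")

```text
t: 27.97
tcp_pos: [570.7, 78.4, 148.6]
orientation: [0.0, 0.818, 0.575, 0.0]
contact_force: [-0.1, 1.2, 0.9]
grip_width: 85.5
grasp_force: 0.0
```

Emit:
play_rows(steps="0 0 0 -22 22 0 1;0 0 0 -22 22 0 1;0 0 0 -22 22 0 1;0 0 0 -18 20 0 1;0 0 0 -10 12 0 1;0 0 0 -4 4 0 1;0 0 0 0 0 0 1;0 0 0 0 0 0 1")

```text
t: 28.63
tcp_pos: [474.4, 179.3, 148.6]
orientation: [0.0, 0.818, 0.575, 0.0]
contact_force: [-0.2, -0.8, -1.0]
grip_width: 85.5
grasp_force: 0.0
```

Run:
```python
from h import *
d=grab('top');s=grab('side');st=status.get_state();print(st['tcp_pos'])
print('red cup top',ell(d,'r',(195,265,245,310),46),'side',ell(s,'r',(290,320,345,352),46))
u,v=map(int,proj(s,[650,0,40]));b=s['frame'][v-40:v+40,u-40:u+40]
print(proj(s,[650,0,80]),u,v)
a,bb=proj(d,[650,0,80]);print(a,bb);p=d['frame'][int(bb)-30:int(bb)+30,int(a)-30:int(a)+30]
u2,v2=map(int,proj(s,[380,302,25]));c=s['frame'][v2-40:v2+40,u2-40:u2+40]
print(int(a)-30,int(bb)-30,u2-40,v2-40)
e=d['frame'][260:312,193:245]
cv2.imwrite('pics/c12.png',np.vstack([np.hstack([cv2.resize(x,(400,300)) for x in(p,b)]),np.hstack([cv2.resize(x,(400,300)) for x in(e,c)])])[:,:,::-1])
```

```text
[474.60668592 178.92824537 148.33142358]
red cup top (array([378.4, 311.5]), array([35.2, 61.8]), 106) side (array([376.4, 306.2]), array([60.5, 68.2]), 41)
(np.float64(288.6568422351033), np.float64(176.01891322609487)) 289 190
354.8974591770402 162.61930619341916
324 132 277 301
```

View pics/c12.png

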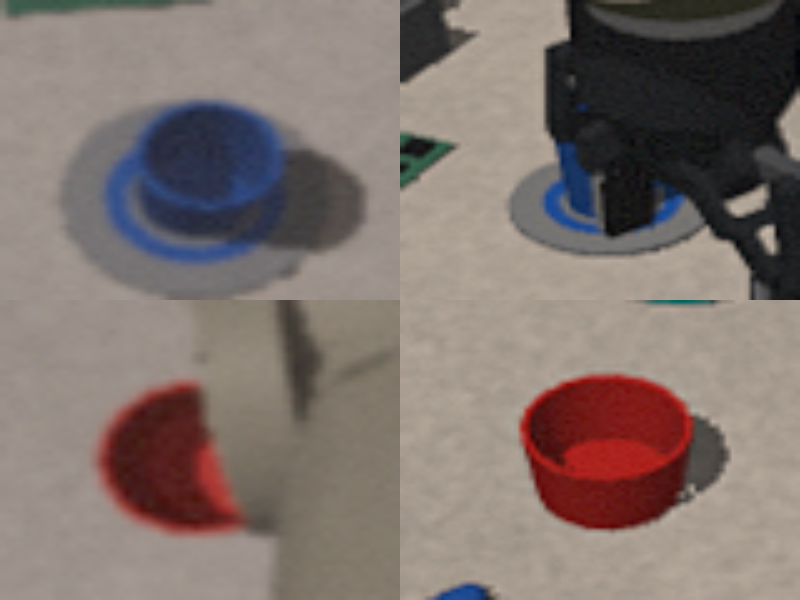

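No picture views left (14 used), so numbers from here. The blue cup's rim is centred at (355.1,~163) in the top view against an expected (354.9,162.6). The red cup stands upright, with its rim centre near (317.8,334.5) in the side view.

Run:
```python
from h import *
d=grab('top');s=grab('side')
print('side centre',onz(s,317.8,334.5,46))
l=onz(d,205.2,286.6,46);print('left edge',l,'->y',l[1]-30)
m=mask(s,'r',(285,310,350,375));rows=np.argwhere(m.any(1));print('vtop',rows.min())
c=big(m).reshape(-1,2)
# rim circle fit: upper boundary of the outline is the far rim; sides up to widest row
wr=max(range(480),key=lambda v:np.ptp(np.flatnonzero(m[v])) if m[v].any() else 0);print('widest',wr,np.flatnonzero(m[wr])[[0,-1]])
p=c[c[:,1]<=wr];w=world(s,p,46)
A=np.c_[2*w,np.ones(len(w))];x=np.linalg.lstsq(A,(w**2).sum(1),rcond=None)[0];print('circle',x[:2],np.sqrt(x[2]+x[0]**2+x[1]**2))
```

```text
side centre [379.18700998 302.77793756  46.        ]
left edge [381.95613358 331.97323717  46.        ] ->y 301.9732371714093
vtop 321
widest 332 [301 335]
circle [379.27305447 302.59488533] 29.12791840646575
```

Emit:
play_rows(steps="0 0 0 -6 8 0 1;0 0 0 -13 17 0 1;0 0 0 -17 22 -4 1;0 0 0 -18 24 -10 1;0 0 0 -17 22 -14 1;0 0 0 -13 17 -14 1;0 0 0 -7 10 -10 1;0 0 0 -3.3 3 -6 1", newtons=30)

```text
t: 29.5
tcp_pos: [377.8, 303.9, 89.2]
orientation: [-0.0, 0.817, 0.576, -0.001]
contact_force: [0.2, 0.4, -0.8]
grip_width: 85.6
grasp_force: 0.0
```

Emit:
play_rows(steps="0 0 0 0 0 -4 1;0 0 0 0 0 -14 1;0 0 0 0 0 -20 1;0 0 0 0 0 -20 1;0 0 0 0 0 -13 1;0 0 0 0 0 -7 1;0 0 0 0 0 -2 1;0 0 0 0 0 0 1")

```text
t: 30.17
tcp_pos: [380.1, 302.5, 10.5]
orientation: [0.0, 0.818, 0.575, 0.0]
contact_force: [-1.2, -0.3, 0.1]
grip_width: 85.4
grasp_force: 0.0
```

Emit:
play_rows(steps="0 0 0 0 0 0 -1;0 0 0 0 0 0 -1;0 0 0 0 0 0 -1;0 0 0 0 0 0 -1;0 0 0 0 0 0 -1;0 0 0 0 0 0 -1;0 0 0 0 0 0 -1;0 0 0 0 0 0 -1")

```text
t: 30.83
tcp_pos: [380.1, 302.9, 11.6]
orientation: [0.0, 0.818, 0.575, 0.001]
contact_force: [-1.1, -2.9, 8.8]
grip_width: 58.8
grasp_force: 30.4
```

Emit:
play_rows(steps="0 0 0 0 0 2 -1;0 0 0 0 0 5 -1;0 0 0 0 0 9 -1;0 0 0 0 0 14 -1;0 0 0 0 0 20 -1;0 0 0 0 0 22 -1;0 0 0 0 0 20 -1;0 0 0 0 0 8 -1")

```text
t: 31.5
tcp_pos: [380.5, 303.2, 113.4]
orientation: [0.0, 0.818, 0.575, 0.002]
contact_force: [0.9, -0.0, -0.6]
grip_width: 58.4
grasp_force: 32.4
```

Run:
```python
from h import *
s=grab('side');st=status.get_state();print(st['tcp_pos'],st['contact_force'],st['grip_width'],st['grasp_force'])
# expected place of the held cup
m=mask(s,'r',(270,220,370,375));r=np.argwhere(m);print(r.min(0),r.max(0),m.sum())
for z in(100,146): print(proj(s,[380,302.4,z]))
```

```text
[380.68431835 303.3403895  113.50821828] [1.18967992 0.59778824 0.22098149] 58.509580659118384 32.35560225555673
[243 284] [325 330] 812
(np.float64(316.6407994989305), np.float64(314.13948536782925))
(np.float64(315.834751644843), np.float64(295.82040421629296))
```

Emit:
play_rows(steps="0 0 0 0 -8 0 -1;0 0 0 0 -16 0 -1;0 0 0 0 -24 0 -1;0 0 0 0 -28 0 -1;0 0 0 0 -28 0 -1;0 0 0 0 -28 0 -1;0 0 0 0 -28 0 -1;0 0 0 0 -28 0 -1")

```text
t: 32.22
tcp_pos: [378.3, 113.1, 109.1]
orientation: [-0.001, 0.818, 0.575, -0.001]
contact_force: [0.3, -0.1, -0.4]
grip_width: 58.5
grasp_force: 32.4
```

Emit:
play_rows(steps="0 0 0 1 -28 0 -1;0 0 0 1 -28 0 -1;0 0 0 1 -28 0 -1;0 0 0 1 -28 0 -1;0 0 0 1 -28 0 -1;0 0 0 1 -28 0 -1;0 0 0 1 -28 0 -1;0 0 0 1 -28 0 -1")

```text
t: 32.88
tcp_pos: [386.3, -110.6, 109.2]
orientation: [-0.001, 0.818, 0.575, -0.0]
contact_force: [0.8, 0.0, -0.5]
grip_width: 58.8
grasp_force: 32.4
```

Emit:
play_rows(steps="0 0 0 1 -28 0 -1;0 0 0 1 -28 0 -1;0 0 0 1 -28 0 -1;0 0 0 1 -28 0 -1;0 0 0 1 -26 0 -1;0 0 0 1 -22 0 -1;0 0 0 1 -16 0 -1;0 0 0 1.5 -12 0 -1")

```text
t: 33.55
tcp_pos: [395.0, -298.4, 108.9]
orientation: [-0.001, 0.818, 0.575, -0.0]
contact_force: [1.0, 0.4, -0.7]
grip_width: 58.2
grasp_force: 32.4
```

Emit:
play_rows(steps="0 0 0 0 0 -8 -1;0 0 0 0 0 -17 -1;0 0 0 0 0 -21 -1;0 0 0 0 0 -20 -1;0 0 0 0 0 -12 -1;0 0 0 0 0 -6 -1;0 0 0 0 0 0 -1;0 0 0 0 0 0 -1")

```text
t: 34.22
tcp_pos: [396.0, -296.8, 26.3]
orientation: [-0.0, 0.818, 0.575, -0.0]
contact_force: [0.1, -0.3, 0.3]
grip_width: 58.4
grasp_force: 32.4
```

Run:
```python
from h import *
print(status.get_state()['tcp_pos'])
s=grab('side');m=mask(s,'r',(400,120,520,230));n,_,t,c=cv2.connectedComponentsWithStats(m);print(t[1:],c[1:])
for z in(4,15,60): print(proj(s,[396.5,-297.5,z]))
```

```text
[ 396.00094862 -296.77262377   26.26831452]
[[432 146  11  32 153]] [[438.04575163 163.13071895]]
(np.float64(447.3756439150712), np.float64(169.73973884525913))
(np.float64(447.96253812622), np.float64(166.04908252296957))
(np.float64(450.43180376568057), np.float64(150.52122303727367))
```

Emit:
play_rows(steps="0 0 0 0 0 -4 -1;0 0 0 0 0 -3 -1;0 0 0 0 0 -2 -1;0 0 0 0 0 -1.5 -1;0 0 0 0 0 -0.5 -1;0 0 0 0 0 0 -1;0 0 0 0 0 0 -1;0 0 0 0 0 0 -1")

```text
t: 34.93
tcp_pos: [396.0, -297.3, 15.7]
orientation: [0.0, 0.818, 0.575, -0.0]
contact_force: [-1.6, 1.8, 6.3]
grip_width: 58.3
grasp_force: 32.7
```

Emit:
play_rows(steps="0 0 0 0 0 0 -0.2;0 0 0 0 0 0 0.2;0 0 0 0 0 0 0.5;0 0 0 0 0 0 1;0 0 0 0 0 0 1;0 0 0 0 0 2 1;0 0 0 0 0 6 1;0 0 0 0 0 12 1")

```text
t: 35.6
tcp_pos: [395.6, -296.8, 35.0]
orientation: [-0.001, 0.818, 0.575, -0.0]
contact_force: [-0.1, 0.7, 0.3]
grip_width: 85.2
grasp_force: 0.0
```

Emit:
play_rows(steps="0 0 0 0 0 22 1;0 0 0 0 0 28 1;0 0 0 0 0 28 1;0 0 0 0 20 18 1;0 0 0 0 28 10 1;0 0 0 0 28 0 1;0 0 0 0 28 0 1;0 0 0 0 28 0 1")

```text
t: 36.27
tcp_pos: [395.9, -164.1, 142.0]
orientation: [0.0, 0.818, 0.575, 0.0]
contact_force: [0.4, 1.1, 0.5]
grip_width: 85.4
grasp_force: 0.0
```

Emit:
play_rows(steps="0 0 0 0 28 0 1;0 0 0 0 28 0 1;0 0 0 0 28 0 1;0 0 0 0 28 0 1;0 0 0 0 28 0 1;0 0 0 0 22 0 1;0 0 0 0 12 0 1;0 0 0 0 4 0 1")

```text
t: 36.93
tcp_pos: [395.8, 14.2, 141.7]
orientation: [0.0, 0.817, 0.576, 0.0]
contact_force: [-0.8, -0.1, -0.8]
grip_width: 85.3
grasp_force: 0.0
```

Run:
```python
from h import *
print(status.get_state()['tcp_pos'])
d=grab('top')
h=cv2.cvtColor(d['frame'],cv2.COLOR_RGB2HSV)
m=mask(d,'r',(455,245,520,310));cs,hi=cv2.findContours(m,cv2.RETR_CCOMP,cv2.CHAIN_APPROX_NONE)
for c,k in zip(cs,hi[0]):
    if len(c)>15: 
        for z in(4,50): e=cv2.fitEllipse(world(d,c,z));print(len(c),k[3],z,np.round(e[0],1),np.round(e[1],1))
np.set_printoptions(linewidth=250)
print('exp',proj(d,[396.5,-297.5,50]),proj(d,[396.5,-297.5,4]))
for v in range(258,298): print(v,''.join('#' if m[v,u] and h[v,u,2]>130 else ('+' if m[v,u] else '.') for u in range(460,512)))
spool()
```

```text
[395.8250046   14.21623654 141.72648914]
97 -1 4 [ 397.1 -300. ] [73.2 81.2]
97 -1 50 [ 394.3 -286.5] [70.7 78.4]
38 0 4 [ 408.8 -279.4] [17.3 39.1]
38 0 50 [ 405.5 -266.5] [16.7 37.7]
exp (np.float64(491.02702362961145), np.float64(276.78201572958665)) (np.float64(485.00156671593163), np.float64(278.1120080008216))
258 ....................................................
259 ....................................................
260 ....................................................
261 ....................................................
262 ....................##########......................
263 .................###############....................
264 ................##################..................
265 ..............######################................
266 .............#######...##++++++++++###..............
267 ............######...++#+++++++++++++#++............
268 ............#####...+++++++++++++++++++#+...........
269 ...........#####...+#+++++++#+++++++++++#+..........
270 ..........#####...++#+++++#####+++++++++##..........
271 ..........####...++#++++########+++++
[... 851 characters left out ...]
+++++++#++.........
287 ............#####..++++#++#####++++++++#++..........
288 .............#####..++++#####+++++++++#++...........
289 .............######++.++++##++++++++##+.............
290 ..............########..++++######++++..............
291 ................###############+++++................
292 .................#################+.................
293 ...................###############..................
294 ......................#########.....................
295 ....................................................
296 ....................................................
297 ....................................................
top 7 [580.8 305.7  44. ]
side 40 [579.1 304.7  44. ]
```

The red cup's rim is centred at (491.2,277.5) against an expected (491.0,276.8), so it is within about 1.5 mm. The spool is within 1.5 mm too. Handing in.

```bash
python3 -c "
from station import ticket;print(ticket.job_done())"
```

```text
the job is handed in; nothing more can be done
None
```

I handed the job in at about 37 s: the spool, meter, blue cup and red cup are each standing or lying on their own outlines, all within about 1.5 mm by the cameras, and I did not touch the battery or jar.

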